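Stand the red candle up in front of the crib

ROBOT

A 7-joint arm with a two-finger parallel gripper is mounted at the origin on the work surface. World frame = base frame: x ahead of the robot, y to its left, z up, the work surface at z = 0. Lengths are in m, angles in rad, forces in N, time in s.
With the tool pointing down it reaches from about 0.4 to 0.85 m from the base axis. Payload 10.4 kg.
Tool frame: the origin (TCP) lies on the centre line of the jaws, within the pads' length; the fingertips stand 17 mm ahead of it and the grasp point (between the pads) lies 2 mm behind it (manip.tcp_to_tips is the distance from the TCP to the fingertips, in m); z points along the fingers, x is the direction in which the jaws open and shut, and the axes are right-handed (so a half turn about z gives the same grasp; the last joint's range is limited). The gripper opens to 85 mm and grips with 20 to 120 N. Pads are 22 mm wide; open, the fingers measure 114 mm over their backs; the gripper's body (76 mm by 85 mm) begins 54 mm behind the grasp point. The pads swing forward as they close: fully open they stand 13 mm farther back than shut.
Start: joints at [1.153, 0.332, -0.065, 1.46, 0.022, 1.35, -0.088], TCP at [0.24, -0.577, 0.248] pointing down, gripper open.
Joint ranges: [-2.6, 2.6], [-0.5, 2.12], [-1.47, 1.34], [0.16, 2.42], [-1.27, 4.41], [0.06, 2.06], [-2.6, 2.6]. Speed limits (rad/s): [2.22, 2.22, 2.79, 2.79, 3.14, 3.14, 3.14].

INTERFACE

Orientations are given as a unit quaternion [x, y, z, w].
In Python, from workcell import manip gives the robot as it stands.
- The arm moves only by the shell command python3 -m pendant 'ROWS' [FORCE]. ROWS is JSON, a list of rows, each a list of 3 entries, a list of its own where there are three numbers: the shift along the world's x, y, z in cm, then the turn, a rotation vector about the world's x, y, z in degrees, then the closure in counts, from 0 (fully open) to 255 (shut). A call has 1 to 12 rows; each row shifts and turns the pose as measured when the row begins; what a row does not reach is not made up. A row lasts 1/8 s, in which the tool goes at most 62.5 mm and 10.7 degrees, less where a joint would pass 70% of its speed; a pose out of reach is approached as far as the arm can. A call is refused whole if a number of a shift passes 6.25 or a number of a turn 10.7, either way. A call with a gripper value outside its range is refused whole. The fingers move at their own pace and stop on an object; FORCE is the grip in N (left out, the last holds). Time passes only in rows, so rows that do not move let the fingers close. It gives the time, the measured TCP pose, the force and the opening at its end, in the units of the state.
- manip.get_obs(): the state, without advancing time (a new reading comes with each control period).
- manip.camera(name): name is "scene" or "top" or "wrist"; returns a dict with "pixels" (420x560x3 uint8, red, green, blue), "range_z" (420x560 float32, m along the optical axis (not along the pixel's ray), 0 where there is no reading), "K" (3x3 intrinsics, pixels), "dist" ([k1, k2, p1, p2, k3] as OpenCV has them; the pictures are not rectified), "origin" and "rotation" of the camera in the world; the wrist camera has in their place "hand_eye" (4x4, takes a point from camera to tool coordinates, whose origin is the TCP and whose axes are the tool frame's). Camera axes: x right, y down, z forward; pixel columns grow to the right and rows downward; lengths in m; the calibration is good to about 2 mm. A picture is of the moment at which its call begins: read the wrist's pose just before it.
- manip.hand_in(): hands the job in, once; it reports no verdict.
The state is a dict: "clock": time; "joint_pos": joint angles; "joint_velocities": joint speeds; "tau": joint torques, N m; "position": TCP position; "ee_rot": TCP orientation; "ft_force": force on the tool from outside, world axes, zero at the start; "torque": the same for the moment, N m; "grip_width": opening from 0.0 (shut) to 1.0 (fully open).
Only numpy, scipy, OpenCV 4.12 (cv2) and the standard library are available. Lean on these libraries where they do the work, as an engineer would, in place of code of your own. Each camera call takes 0.05 s, during which the arm holds its last target.

TASK

The red pillar candle has fallen over in front of the crib. Push its foot up against the front of the crib's wooden plinth and, with the foot braced there, lift the wick end until the candle stands upright on the table right against the plinth, then let go. Leave the ivory candle and the shepherd figure alone.

Things in the scene. Friction and masses are not known exactly. Their poses are not given: they have to be found in the camera images.
- red_candle: Red pillar candle, a plain rigid cylinder 44 mm in diameter and 150 mm long, about 0.2 kg, with a gold band near its foot and a 10 mm black wick. It lies with its foot 20 to 70 mm from the plinth's front, wick end pointing away from it (within about 7 degrees of square). Origin: centre of the foot's flat face; z runs along the candle from foot to wick. Pinched hard, it turns with the fingers.
- ivory_candle: Ivory (cream) pillar candle of the same size and make, lying beside the red one, at least 40 mm clear of it; to be left where it is. Same origin and axes as the red candle.
- plinth: The crib's wooden plinth, fixed: a block 340 mm long (x), 250 mm deep, 45 mm high, with a plain upright front face. Origin: middle of the front face's lower edge, at table level; x runs along the face, y points out of it towards the candles, z up. The stable and figures on it (top 230 mm above the table) begin 130 mm behind the face. A candle standing against it has its axis 22 mm in front of the face.
- shepherd: Loose standing crib figure, 110 mm tall, green robe, base 48 mm in diameter, beyond the wick ends of the candles; to be left standing. Origin: centre of its underside, z up.
Things that resemble listed ones, but are neither listed nor needed, are in the scene too. What is meant by the red_candle is not pink, and is the smaller of those in its own colour.

How it is judged:
On the way:
1. the red candle is half raised (its axis 30 to 60 degrees from vertical) with its foot on the table and braced against the plinth's front (angle between red_candle's own z axis and vertical between 0.52 and 1.05 rad and y of red_candle in the frame of plinth between 0 and 0.034 m and height (world z) of red_candle below 0.03 m), for 0.1 s.
At the end, for the whole second after the job is handed in: The red candle stands on its foot on the table, upright within 10 degrees, at rest and released, in front of the plinth with no more than 15 mm between them; the ivory candle still lies and the shepherd still stands, each within 30 mm of where it was (angle between red_candle's own z axis and vertical below 0.18 rad and height (world z) of red_candle below 0.006 m and y of red_candle in the frame of plinth between 0.015 and 0.037 m and x of red_candle in the frame of plinth between -0.165 and 0.165 m and linear speed of red_candle below 0.02 m/s and angular speed of red_candle below 0.2 rad/s and distance of each of ivory_candle, shepherd from where it was at the start of the episode below 0.03 m and angle between ivory_candle's own z axis and vertical above 1.4 rad and angle between shepherd's own z axis and vertical below 0.2 rad); the robot touches nothing.
It fails at once if the ivory candle is moved by more than 30 mm (distance of ivory_candle from where it was at the start of the episode above 0.03 m).
It fails at once if the shepherd is knocked over or moved by more than 30 mm (angle between shepherd's own z axis and vertical above 0.5 rad or distance of shepherd from where it was at the start of the episode above 0.03 m).
It also fails if it takes over 38 s, if anything falls off the work surface, if the arm or the gripper's body presses on something with over 40 N, if the wrist force passes 120 N, or if a joint passes its speed limit or range.

## Working session

There is one attempt and no reset: what is moved stays moved. The work goes in short steps, Python scripts to look and compute and a shell command to move; the robot and the scene stay as the last step left them, time stands still between calls to the robot, and variables do not carry over. Pictures are saved under pics/ and viewed, and the job is handed in when it is done.

```bash
ls; mkdir -p pics; python3 - <<'E'
from workcell import manip
import cv2,numpy as np
o=manip.get_obs();print({k:np.round(v,3).tolist() for k,v in o.items()})
for n in ("scene","top"):
    c=manip.camera(n);cv2.imwrite(f"pics/{n}0.png",c["pixels"][...,::-1]);print(n,c["K"],c["dist"],c["origin"],c["rotation"])
    np.savez(f"{n}0.npz",**c)
E
```

```text
pics
{'clock': 0.0, 'joint_pos': [1.153, 0.333, -0.065, 1.461, 0.022, 1.35, -0.088], 'joint_velocities': [-0.002, 0.001, 0.0, -0.002, -0.0, -0.0, -0.0], 'tau': [0.001, -62.546, 0.049, -39.161, 0.016, 0.01, 0.0], 'position': [0.24, -0.577, 0.248], 'ee_rot': [0.832, -0.555, -0.001, -0.0], 'ft_force': [0.888, 0.328, 0.406], 'torque': [-0.016, 0.039, 0.041], 'grip_width': 1.001}
scene [[459.01775301   0.         275.51807903]
 [  0.         459.01775301 214.51848642]
 [  0.           0.           1.        ]] [-0.1161588  0.         0.         0.         0.       ] [1.13163652 0.59993958 0.61119863] [ 0.33760738  0.81028096 -0.4437099  -0.18052022]
top [[380.6373582    0.         281.27733675]
 [  0.         380.6373582  211.6787907 ]
 [  0.           0.           1.        ]] [-0.06977299  0.          0.          0.          0.        ] [ 0.42379059 -0.05570875  0.89199607] [ 0.71477309 -0.6974995   0.03516314 -0.03684334]
```

View pics/scene0.png

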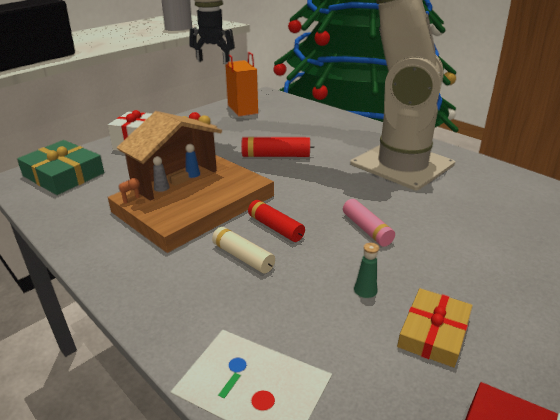

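View pics/top0.png

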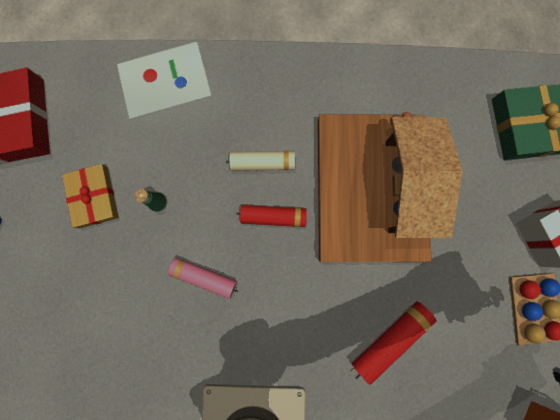

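Candidates: the small red candle at top (273,215) / scene (276,220); a larger red one at top (395,343) / scene (276,147); pink at top (203,278) / scene (368,222). The ivory candle is at top (262,160), and the shepherd at top (152,200). By the description I choose the small red one at (273,215). Next I check it in a crop and measure it.

```bash
cat > h.py <<'E'
import numpy as np,cv2
from scipy.spatial.transform import Rotation as R
def cloud(c,T=None):
    z=c["range_z"].astype(float);h,w=z.shape
    u,v=np.meshgrid(np.arange(w),np.arange(h))
    p=cv2.undistortPoints(np.stack([u,v],-1).reshape(-1,1,2).astype(float),c["K"],c["dist"]).reshape(h,w,2)
    P=np.dstack([p*z[...,None],z])
    if T is None:
        return P@R.from_quat(c["rotation"]).as_matrix().T+c["origin"]
    return P@T[:3,:3].T+T[:3,3]
def axisfit(Q):
    # horizontal candle: PCA in xy
    m=Q[:,:2].mean(0);_,_,V=np.linalg.svd(Q[:,:2]-m,full_matrices=False)
    t=(Q[:,:2]-m)@V[0];s=(Q[:,:2]-m)@V[1]
    lo,hi=np.percentile(t,[.5,99.5]);a,b=np.percentile(s,[1,99])
    mid=m+V[1]*(a+b)/2
    return mid+V[0]*lo,mid+V[0]*hi,b-a,np.percentile(Q[:,2],98)
E
python3 - <<'E'
from h import *
for n in("scene","top"):
    c=dict(np.load(n+"0.npz"));P=cloud(c);hsv=cv2.cvtColor(c["pixels"],cv2.COLOR_RGB2HSV).astype(int)
    H,S,V=hsv[...,0],hsv[...,1],hsv[...,2];v,u=np.indices(H.shape)
    print(n)
    tab=P[(P[...,2]<.01)&(P[...,2]>-.02)&(c["range_z"]>0)];print("table z",np.median(tab[:,2]))
    boxes=dict(top=dict(red=(235,198,312,232),big=(345,295,440,385),ivory=(222,145,300,175),pink=(165,255,240,300),shep=(133,185,170,213)),
      scene=dict(red=(245,195,308,243),big=(238,130,316,163),ivory=(208,223,278,274),pink=(338,195,398,248),shep=(352,240,384,300)))[n]
    for k,(a,b,d,e) in boxes.items():
        m=(u>=a)&(u<d)&(v>=b)&(v<e)&(P[...,2]>.012)&(c["range_z"]>0)
        Q=P[m];lo,hi,w,zt=axisfit(Q);print(k,lo.round(3),hi.round(3),"len",np.linalg.norm(hi-lo).round(3),"w",w.round(3),"ztop",zt.round(3))
    m=(abs(P[...,2]-.045)<.008)&(P[...,1]<-.12)&(P[...,1]>-.45)&(P[...,0]>.2)&(P[...,0]<.8)&(c["range_z"]>0)
    Q=P[m];print("plinth",np.percentile(Q,[.5,99.5],0).round(3).tolist())
    for x0 in np.arange(.3,.7,.05):
        q=Q[abs(Q[:,0]-x0)<.01]
        if len(q):print(round(x0,2),np.percentile(q[:,1],99).round(4),end="; ")
    print()
im=cv2.imread("pics/top0.png");cv2.imwrite("pics/crop0.png",cv2.resize(im[135:245,200:340],None,fx=5,fy=5,interpolation=3))
E
```

```text
scene
table z 0.00010952374398376374
red [ 0.518 -0.155] [0.549 0.036] len 0.193 w 0.15 ztop 0.045
big [ 0.307 -0.375] [ 0.163 -0.226] len 0.208 w 0.038 ztop 0.062
ivory [ 0.589 -0.137] [0.591 0.072] len 0.208 w 0.133 ztop 0.045
pink [0.334 0.054] [0.493 0.274] len 0.271 w 0.113 ztop 0.105
shep [0.396 0.185] [0.552 0.254] len 0.171 w 0.036 ztop 0.106
plinth [[0.209, -0.374, 0.038], [0.745, -0.134, 0.052]]
0.3 -0.3385; 0.4 -0.1409; 0.45 -0.1394; 0.5 -0.139; 0.55 -0.1379; 0.6 -0.1371; 0.65 -0.1357; 
top
table z -0.001846335866362847
red [0.506 0.04 ] [ 0.502 -0.108] len 0.149 w 0.043 ztop 0.044
big [ 0.297 -0.382] [ 0.157 -0.235] len 0.203 w 0.056 ztop 0.06
ivory [0.628 0.07 ] [ 0.634 -0.079] len 0.149 w 0.041 ztop 0.043
pink [0.334 0.052] [0.382 0.193] len 0.148 w 0.042 ztop 0.044
shep [0.55  0.233] [0.514 0.249] len 0.04 w 0.034 ztop 0.105
plinth [[0.209, -0.386, 0.039], [0.741, -0.138, 0.052]]
0.3 -0.3395; 0.4 -0.1431; 0.45 -0.1425; 0.5 -0.1399; 0.55 -0.1392; 0.6 -0.1384; 0.65 -0.138;
```

```bash
python3 -m pendant --help 2>&1|head -20; python3 -c "
from workcell import manip;print(dir(manip),manip.tcp_to_tips)"
```

```text
invalid input: not JSON, or not a number
['MotionError', '__class__', '__delattr__', '__dict__', '__dir__', '__doc__', '__eq__', '__format__', '__ge__', '__getattribute__', '__getstate__', '__gt__', '__hash__', '__init__', '__init_subclass__', '__le__', '__lt__', '__module__', '__ne__', '__new__', '__reduce__', '__reduce_ex__', '__repr__', '__setattr__', '__sizeof__', '__str__', '__subclasshook__', '__weakref__', 'camera', 'get_obs', 'hand_in', 'tcp_to_tips'] 0.017
```

View pics/crop0.png

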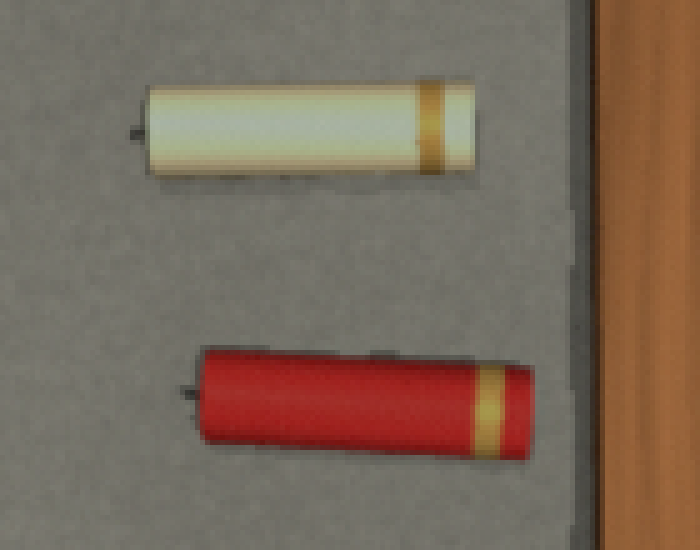

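The crop shows the small red candle (gold band at its foot, right end at top ≈(305,215); wick at ≈(238,214)). It is 149 x 43 mm, so not pink and smaller than the 203 mm red one, which confirms the choice. Its foot is at (0.502,-0.108), its wick end at (0.506,0.042), and the plinth face is at y≈-0.140. I'll go over the crib high up, turning the jaws to lie along x.

```bash
python3 -m pendant '[[[0,0,6],[0,0,0],0],[[0,0,6],[0,0,0],0],[[2.6,5.6,0.5],[0,0,6.5],0],[[2.6,5.6,0],[0,0,6.5],0],[[2.6,5.6,0],[0,0,6.5],0],[[2.6,5.6,0],[0,0,6.5],0],[[2.6,5.6,0],[0,0,6.5],0],[[2.6,5.6,0],[0,0,6.5],0],[[2.6,5.6,0],[0,0,6.5],0],[[2.6,5.6,0],[0,0,6.5],0],[[2.6,5.6,0],[0,0,6.5],0],[[2.6,5.6,0],[0,0,6.5],0]]' 60; python3 -c "
from h import *
from workcell import manip
o=manip.get_obs();print(R.from_quat(o['ee_rot']).as_matrix().round(3),np.round(o['joint_pos'],2),o['position'])"
```

```text
clock: 1.6
position: [0.4973, -0.0089, 0.3719]
ee_rot: [1.0, -0.007, -0.003, 0.002]
ft_force: [1.1, -0.5, -0.6]
grip_width: 1.001
[[ 1.    -0.014 -0.006]
 [-0.014 -1.    -0.004]
 [-0.006  0.004 -1.   ]] [ 0.57  0.06 -0.66  1.54  0.04  1.56 -0.11] [ 0.49731642 -0.00890456  0.37186327]
```

```bash
python3 -m pendant '[[[0.1,1,-3],[-9,0,0],0],[[0.1,1,-3],[-9,0,0],0],[[0.1,1,-3],[-9,0,0],0],[[0.1,0.5,-3],[-9,0,0],0],[[0.1,0,-3],[-9,0,0],0],[[0,0,0],[0,0,0],0]]'; python3 - <<'E'
from h import *
from workcell import manip
o=manip.get_obs();M=R.from_quat(o['ee_rot']).as_matrix();print(M.round(3),np.round(o['joint_pos'],2),o['position'])
c=manip.camera("wrist");T=np.eye(4);T[:3,:3]=M;T[:3,3]=o['position'];np.savez("w1.npz",**c)
P=cloud(c,T@c["hand_eye"]);cv2.imwrite("pics/w1.png",c["pixels"][...,::-1])
hsv=cv2.cvtColor(c["pixels"],cv2.COLOR_RGB2HSV).astype(int)
m=(P[...,2]>.015)&(P[...,2]<.06)&(abs(P[...,0]-.505)<.04)&(P[...,1]>-.13)&(P[...,1]<.06)
print(m.sum())
if m.sum()>50:print(axisfit(P[m]))
E
```

```text
clock: 2.35
position: [0.5038, 0.0316, 0.2171]
ee_rot: [0.919, -0.001, 0.004, 0.395]
ft_force: [-0.0, 0.3, 0.7]
grip_width: 0.997
[[ 1.    -0.006  0.006]
 [ 0.    -0.688 -0.726]
 [ 0.008  0.726 -0.688]] [ 0.05  0.43 -0.76  1.73  0.86  1.73 -0.9 ] [0.50382564 0.03155579 0.21710897]
7966
(array([0.50644315, 0.04210742]), array([ 0.50163693, -0.1054747 ]), np.float64(0.04198318324541309), np.float64(0.044271610010641144))
```

View pics/w1.png

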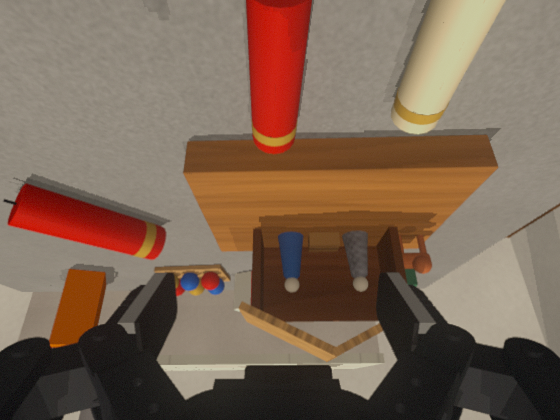

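The wrist view agrees: the red candle's foot is at pixel (273,140), its axis passes x=0.505 near the grip spot, and the fingers lie straight ahead of it at the bottom of the frame. The arm tilts fine, so now I approach along the tool axis.

```bash
python3 -m pendant '[[[0,1.2,-4.5],[0,0,-1.5],0],[[0,1.2,-4.5],[0,0,0],0],[[0.1,1.3,-4.2],[0,0,0],0],[[0,0,0],[0,0,0],0],[[0,-2,-1.9],[0,0,0],0],[[0,-2,-1.9],[0,0,0],0],[[0,0,0],[0,0,0],0]]'; python3 - <<'E'
from h import *
from workcell import manip
o=manip.get_obs();M=R.from_quat(o['ee_rot']).as_matrix();print(M.round(3),np.round(o['joint_pos'],2),o['position'])
E
```

```text
clock: 3.28
position: [0.5164, 0.022, 0.0657]
ee_rot: [0.923, -0.032, 0.008, 0.384]
ft_force: [0.6, 0.7, 0.8]
grip_width: 0.997
[[ 0.998 -0.065 -0.009]
 [-0.052 -0.702 -0.71 ]
 [ 0.04   0.709 -0.704]] [ 0.02  0.66 -0.68  1.79  0.97  1.56 -1.14] [0.51642077 0.02197774 0.06565041]
```

```bash
python3 -m pendant '[[[-1.1,0.3,-0.5],[0,2.3,1.4],0],[[0,-0.5,-1.2],[0,0,0],0],[[0,-0.5,-1.2],[0,0,0],0],[[0,0,0],[0,0,0],0]]'; python3 - <<'E'
from h import *
from workcell import manip
o=manip.get_obs();M=R.from_quat(o['ee_rot']).as_matrix();print(M.round(3),np.round(o['joint_pos'],2),o['position'])
E
```

```text
clock: 3.78
position: [0.5067, 0.0163, 0.0392]
ee_rot: [0.924, -0.013, -0.004, 0.383]
ft_force: [-0.6, 0.2, -0.1]
grip_width: 1.004
[[ 1.    -0.02  -0.017]
 [-0.026 -0.706 -0.708]
 [ 0.003  0.708 -0.706]] [ 0.02  0.69 -0.68  1.82  0.98  1.53 -1.13] [0.50672333 0.01632711 0.03924958]
```

```bash
python3 -m pendant '[[[-0.1,-0.6,-1.3],[0,0,0],0],[[0,0,0],[0,0,0],0]]'; python3 - <<'E'
from h import *
from workcell import manip
o=manip.get_obs();M=R.from_quat(o['ee_rot']).as_matrix();print(M.round(3),np.round(o['joint_pos'],2),o['position'])
c=manip.camera("scene");cv2.imwrite("pics/s1.png",cv2.resize(c["pixels"][150:300,170:400,::-1],None,fx=3,fy=3))
E
```

```text
clock: 4.03
position: [0.5056, 0.0101, 0.025]
ee_rot: [0.924, -0.012, -0.004, 0.383]
ft_force: [-0.2, 0.6, 0.3]
grip_width: 1.001
[[ 1.    -0.02  -0.017]
 [-0.026 -0.706 -0.708]
 [ 0.002  0.708 -0.706]] [ 0.02  0.7  -0.67  1.83  1.    1.51 -1.14] [0.50555899 0.01008569 0.02503065]
```

View pics/s1.png

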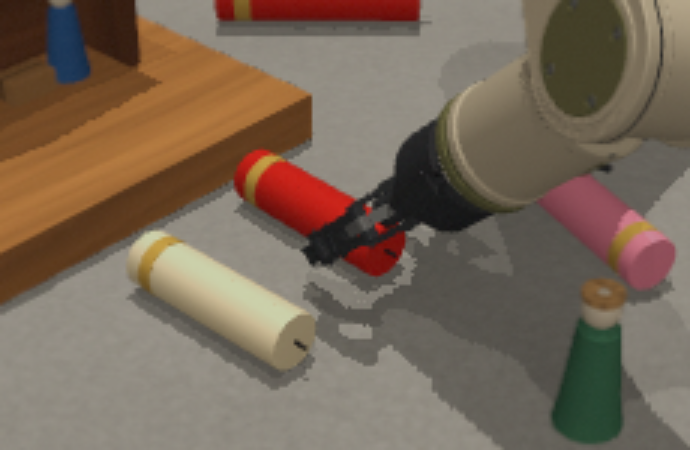

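The fingers straddle the red candle near its wick end (crop (330,230)), and the ivory and shepherd are clear. I close the gripper.

```bash
python3 -m pendant '[[[0,0,0],[0,0,0],200],[[0,0,0],[0,0,0],255],[[0,0,0],[0,0,0],255],[[0,0,0],[0,0,0],255],[[0,0,0],[0,0,0],255],[[0,0,0],[0,0,0],255]]' 70
```

```text
clock: 4.82
position: [0.5063, 0.0115, 0.0263]
ee_rot: [0.924, -0.012, -0.003, 0.383]
ft_force: [0.8, -0.5, 0.8]
grip_width: 0.497
```

```bash
python3 -m pendant '[[[0,-1,0.05],[0,0,1],255],[[0,-1,0],[0,0,1],255],[[0,-0.8,0],[0,0,0.5],255],[[0,0,0],[0,0,0],255]]'; python3 -m pendant '[[[0,-0.3,0],[0,0,0],255],[[0,-0.3,0],[0,0,0],255]]';  python3 -m pendant '[[[0,-0.3,0],[0,0,0],255],[[0,0,0],[0,0,0],255]]'
```

```text
clock: 5.32
position: [0.5061, -0.0182, 0.0265]
ee_rot: [0.924, 0.01, 0.006, 0.382]
ft_force: [0.1, 4.9, -2.5]
grip_width: 0.49
clock: 5.58
position: [0.506, -0.0183, 0.0263]
ee_rot: [0.926, 0.012, 0.007, 0.378]
ft_force: [-5.6, 15.7, 6.2]
grip_width: 0.492
clock: 5.82
position: [0.5055, -0.0182, 0.0266]
ee_rot: [0.927, 0.013, 0.008, 0.376]
ft_force: [-0.5, -2.2, 0.1]
grip_width: 0.493
```

The candle foot has met the plinth: motion stopped with 16 N. Now I raise it along the ladder-like path, foot's upper edge down the face, lower edge on the table.

```bash
python3 -m pendant '[[[0,0.1,1.5],[7.5,0,0],255],[[0,-0.1,1.5],[7.5,0,0],255],[[0,0,0],[0,0,0],255]]' 100; cat > st.py <<'E'
from h import *
from workcell import manip
o=manip.get_obs();M=R.from_quat(o['ee_rot']).as_matrix()
print("pos",o['position'].round(4) if hasattr(o['position'],'round') else o['position'])
print("tilt",np.degrees(np.arctan2(M[1,2],-M[2,2])).round(1),"toolx",M[:,0].round(3),"j",np.round(o['joint_pos'],2))
th=np.degrees(np.arctan2(M[1,2],-M[2,2]))+44.5
t=np.radians(th);s,e=.119,.004
print("theta",th.round(1),"want y,z",(-.137+(.022-e)*np.sin(t)+s*np.cos(t)).round(4),((.022+e)*np.cos(t)+s*np.sin(t)).round(4))
E
python3 st.py
```

```text
clock: 6.2
position: [0.5067, -0.0185, 0.0586]
ee_rot: [0.968, 0.013, 0.011, 0.249]
ft_force: [3.2, 4.3, -1.3]
grip_width: 0.488
pos [ 0.5067 -0.0185  0.0586]
tilt -28.8 toolx [0.999 0.031 0.015] j [ 0.31  0.48 -0.79  1.93  0.86  1.25 -0.87]
theta 15.7 want y,z -0.0176 0.0571
```

```bash
python3 -m pendant '[[[0,-0.2,1.25],[7.5,0,0],255],[[0,-0.5,1.2],[7.5,0,0],255],[[0,-0.7,1.05],[7.5,0,0],255],[[0,0,0],[0,0,0],255]]'; python3 st.py
python3 - <<'E'
from h import *
from workcell import manip
c=manip.camera("scene");cv2.imwrite("pics/s2.png",cv2.resize(c["pixels"][100:300,130:400,::-1],None,fx=2.8,fy=2.8))
E
```

```text
clock: 6.7
position: [0.5071, -0.0354, 0.0962]
ee_rot: [0.998, 0.01, 0.016, 0.052]
ft_force: [0.9, 5.3, -2.8]
grip_width: 0.484
pos [ 0.5071 -0.0354  0.0962]
tilt -6.0 toolx [0.999 0.022 0.03 ] j [ 0.73  0.34 -0.93  1.93  0.45  1.03 -0.38]
theta 38.5 want y,z -0.0327 0.0944
```

View pics/s2.png

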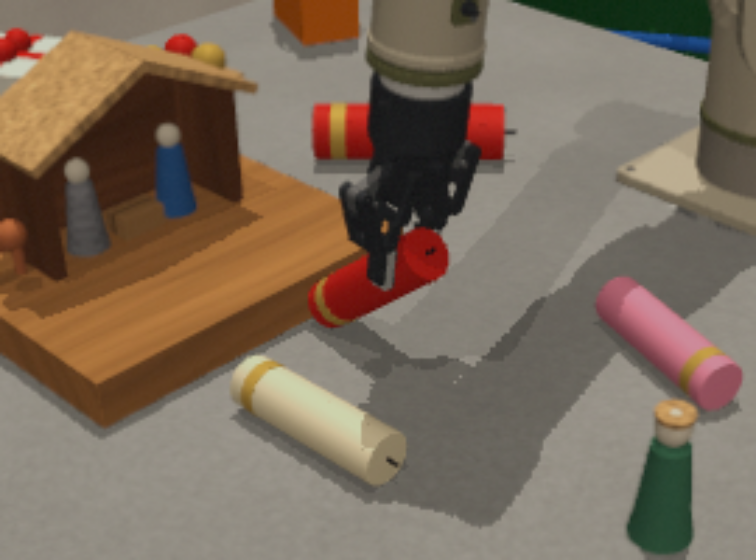

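The candle is half raised in the jaws with its gold-banded foot at the plinth's face (crop (330,300)). The ivory and shepherd are untouched. I continue.

```bash
python3 -m pendant '[[[0,-0.7,0.7],[7.5,0,0],255],[[0,0,0],[0,0,0],255],[[0,-1.0,0.75],[7.5,0.5,0],255],[[0,-1.2,0.55],[7.5,0.5,0],255],[[0,0,0],[0,0,0],255]]'; python3 st.py
```

```text
clock: 7.38
position: [0.507, -0.0646, 0.1179]
ee_rot: [0.989, 0.01, 0.009, -0.145]
ft_force: [0.6, 0.1, -0.9]
grip_width: 0.486
pos [ 0.507  -0.0646  0.1179]
tilt 16.7 toolx [1.    0.016 0.021] j [ 1.07  0.44 -1.01  1.84  0.09  1.07  0.08]
theta 61.2 want y,z -0.0639 0.1168
```

```bash
python3 -m pendant '[[[0,-1.3,0.25],[7.5,0.4,0],255],[[0,-1.4,0.15],[7.5,0.4,0],255],[[0,0,0],[0,0,0],255]]'; python3 st.py
python3 - <<'E'
from h import *
from workcell import manip
c=manip.camera("scene");cv2.imwrite("pics/s3.png",cv2.resize(c["pixels"][60:280,100:370,::-1],None,fx=2.8,fy=2.6))
P=cloud(c);v,u=np.indices(P.shape[:2]);hsv=cv2.cvtColor(c["pixels"],cv2.COLOR_RGB2HSV).astype(int)
m=((hsv[...,0]<6)|(hsv[...,0]>174))&(hsv[...,1]>170)&(abs(P[...,0]-.507)<.045)&(P[...,1]>-.15)&(P[...,1]<.08)&(P[...,2]>.005)
Q=P[m];mu=Q.mean(0);V=np.linalg.svd(Q-mu,full_matrices=False)[2][0];print(len(Q),V,mu,Q.min(0),Q.max(0))
E
```

```text
clock: 7.75
position: [0.5074, -0.09, 0.1228]
ee_rot: [0.961, 0.009, 0.003, -0.275]
ft_force: [-0.1, 2.1, 3.8]
grip_width: 0.486
pos [ 0.5074 -0.09    0.1228]
tilt 31.9 toolx [1.    0.016 0.011] j [ 1.2   0.61 -1.02  1.75 -0.03  1.18  0.27]
theta 76.4 want y,z -0.0916 0.1218
911 [ 0.08295039 -0.1742151  -0.98120759] [ 0.51629098 -0.08250201  0.09526908] [ 0.48321755 -0.12498113  0.0051068 ] [ 0.53122331 -0.0579436   0.19137442]
```

View pics/s3.png

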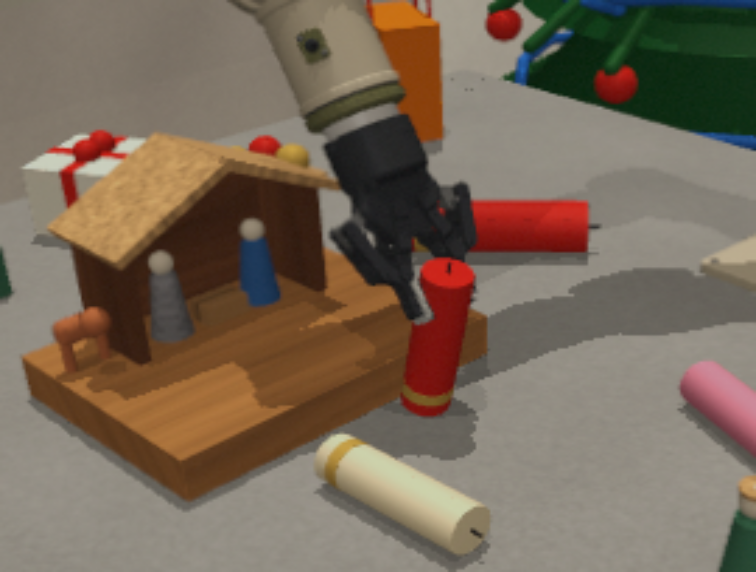

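```bash
python3 - <<'E'
from h import *
c=dict(np.load("top0.npz"));P=cloud(c)
for z0 in(.08,.11,.14,.17,.2):
    m=(abs(P[...,2]-z0)<.015)&(P[...,1]<-.14)&(P[...,1]>-.5)&(abs(P[...,0]-.507)<.06)&(c["range_z"]>0)
    print(z0,m.sum(),np.percentile(P[m][:,1],[98,100]).round(3) if m.sum() else"")
m=(P[...,2]>.06)&(P[...,1]<-.14)&(P[...,1]>-.45)&(P[...,0]>.35)&(P[...,0]<.7);print(P[m].min(0),P[m].max(0))
E
python3 -m pendant '[[[0,-0.9,-0.1],[4.5,0.4,0],255],[[0,0,0],[0,0,0],255]]'; python3 st.py
```

```text
0.08 45 [-0.291 -0.29 ]
0.11 4 [-0.291 -0.291]
0.14 0 
0.17 1543 [-0.274 -0.273]
0.2 2061 [-0.273 -0.272]
[ 0.45467104 -0.38462419  0.06012391] [ 0.69638603 -0.26943082  0.2221966 ]
clock: 8.05
position: [0.5078, -0.0957, 0.1226]
ee_rot: [0.95, 0.011, -0.001, -0.311]
ft_force: [1.5, 0.6, 5.0]
grip_width: 0.479
pos [ 0.5078 -0.0957  0.1226]
tilt 36.3 toolx [1.    0.021 0.004] j [ 1.22  0.66 -1.02  1.72 -0.06  1.22  0.3 ]
theta 80.8 want y,z -0.1002 0.1216
```

```bash
python3 -m pendant '[[[0,0,0],[0,0,0],255],[[0,-0.6,-0.1],[0,0,0],255],[[0,-0.6,-0.1],[0,0,0],255],[[0,0,0],[0,0,0],255]]' 20; python3 st.py
cat > cand.py <<'E'
from h import *
from workcell import manip
import sys
def go(tag):
  for n in("scene","top"):
    c=manip.camera(n)
    if n=="scene":cv2.imwrite(f"pics/{tag}.png",cv2.resize(c["pixels"][60:280,100:370,::-1],None,fx=2.8,fy=2.6))
    P=cloud(c);hsv=cv2.cvtColor(c["pixels"],cv2.COLOR_RGB2HSV).astype(int)
    m=((hsv[...,0]<6)|(hsv[...,0]>174))&(hsv[...,1]>150)&(abs(P[...,0]-.507)<.05)&(P[...,1]>-.16)&(P[...,1]<.08)&(P[...,2]>.005)
    Q=P[m]
    top=Q[Q[:,2]>np.percentile(Q[:,2],99)-.012] if n=="scene" else Q[Q[:,2]>.13]
    print(n,len(Q),"zmax",np.percentile(Q[:,2],99.5).round(3))
    for lo,hi in((.02,.045),(.045,.07),(.07,.1),(.1,.13),(.135,.16)):
        q=Q[(Q[:,2]>lo)&(Q[:,2]<hi)]
        if len(q)>8:print(lo,len(q),"x",np.percentile(q[:,0],[2,98]).round(3),"y",np.percentile(q[:,1],[2,98]).round(3))
go(sys.argv[1])
E
python3 cand.py s4
```

```text
clock: 8.55
position: [0.5079, -0.0995, 0.1226]
ee_rot: [0.95, 0.015, -0.005, -0.312]
ft_force: [1.7, 2.5, 1.6]
grip_width: 0.488
pos [ 0.5079 -0.0995  0.1226]
tilt 36.3 toolx [1.    0.031 0.001] j [ 1.21  0.67 -1.01  1.71 -0.05  1.24  0.31]
theta 80.8 want y,z -0.1002 0.1216
scene 947 zmax 0.155
0.02 101 x [0.499 0.529] y [-0.118 -0.086]
0.045 156 x [0.494 0.529] y [-0.118 -0.082]
0.07 197 x [0.496 0.529] y [-0.112 -0.078]
0.1 153 x [0.496 0.528] y [-0.095 -0.073]
0.135 258 x [0.488 0.529] y [-0.112 -0.071]
top 425 zmax 0.159
0.07 11 x [0.494 0.509] y [-0.124 -0.118]
0.1 22 x [0.487 0.509] y [-0.119 -0.084]
0.135 389 x [0.486 0.526] y [-0.112 -0.072]
```

View pics/s4.png

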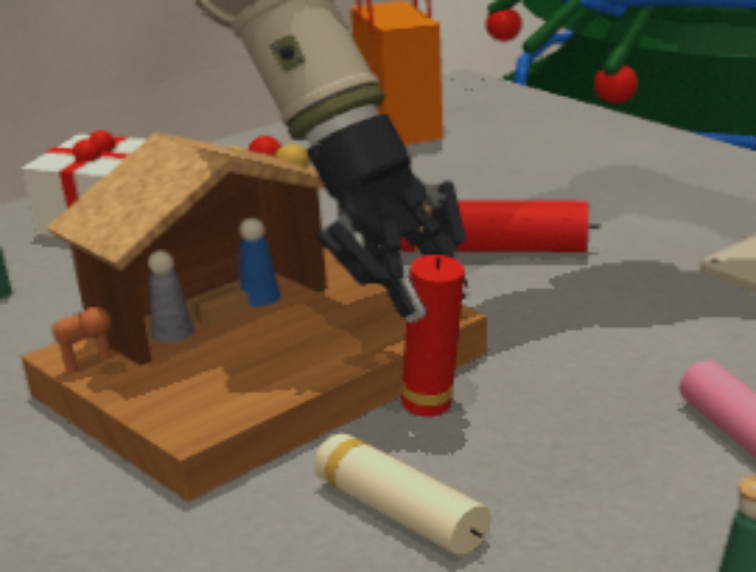

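The candle stands nearly upright in the jaws (crop (432,335), about 8 degrees lean by the depth data), with its foot at the plinth. I press on the remaining way.

```bash
python3 -m pendant '[[[0,-1,-0.2],[0,0,0],255],[[0,-0.8,-0.1],[0,0,0],255],[[0,0,0],[0,0,0],255]]' 20; python3 st.py; python3 cand.py s5
```

```text
clock: 9.02
position: [0.5077, -0.1128, 0.1212]
ee_rot: [0.949, 0.018, -0.006, -0.313]
ft_force: [1.5, 3.9, 3.0]
grip_width: 0.483
pos [ 0.5077 -0.1128  0.1212]
tilt 36.5 toolx [ 0.999  0.038 -0.001] j [ 1.21  0.69 -1.    1.68 -0.04  1.26  0.32]
theta 81.0 want y,z -0.1006 0.1216
scene 954 zmax 0.157
0.02 110 x [0.499 0.528] y [-0.128 -0.093]
0.045 162 x [0.492 0.528] y [-0.126 -0.09 ]
0.07 195 x [0.494 0.528] y [-0.123 -0.089]
0.1 161 x [0.496 0.528] y [-0.107 -0.087]
0.135 243 x [0.484 0.528] y [-0.129 -0.085]
top 408 zmax 0.153
0.1 12 x [0.486 0.521] y [-0.127 -0.09 ]
0.135 386 x [0.487 0.526] y [-0.125 -0.088]
```

```bash
python3 -m pendant '[[[0,-0.7,-0.1],[0,0,0],255],[[0,0,0],[0,0,0],255]]' 20; python3 st.py; python3 cand.py s6
```

```text
clock: 9.38
position: [0.5072, -0.1181, 0.12]
ee_rot: [0.95, 0.019, -0.007, -0.313]
ft_force: [1.0, 1.5, 3.3]
grip_width: 0.489
pos [ 0.5072 -0.1181  0.12  ]
tilt 36.5 toolx [ 0.999  0.04  -0.002] j [ 1.22  0.69 -1.    1.68 -0.03  1.27  0.33]
theta 81.0 want y,z -0.1006 0.1216
scene 953 zmax 0.153
0.02 110 x [0.497 0.528] y [-0.126 -0.095]
0.045 161 x [0.495 0.527] y [-0.124 -0.093]
0.07 201 x [0.496 0.528] y [-0.122 -0.092]
0.1 161 x [0.495 0.527] y [-0.109 -0.091]
0.135 236 x [0.488 0.528] y [-0.131 -0.091]
top 419 zmax 0.158
0.07 9 x [0.487 0.503] y [-0.105 -0.093]
0.1 12 x [0.487 0.522] y [-0.122 -0.092]
0.135 384 x [0.486 0.525] y [-0.131 -0.093]
```

View pics/s6.png

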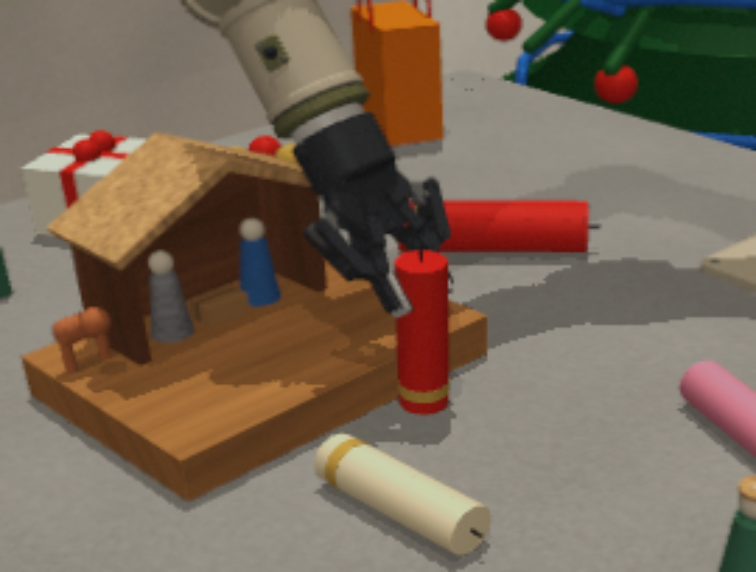

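The candle is upright within about 2 degrees (crop (422,330)), with its foot at the plinth. I release it gently and wait.

```bash
python3 -m pendant '[[[0,0,0],[0,0,0],110],[[0,0,0],[0,0,0],80],[[0,0,0],[0,0,0],40],[[0,0,0],[0,0,0],0],[[0,0,0],[0,0,0],0],[[0,0,0],[0,0,0],0],[[0,0,0],[0,0,0],0]]'; python3 cand.py s7
```

```text
clock: 10.35
position: [0.506, -0.1199, 0.1186]
ee_rot: [0.95, 0.018, -0.008, -0.311]
ft_force: [0.6, -0.1, 0.0]
grip_width: 0.999
scene 1005 zmax 0.153
0.02 110 x [0.495 0.527] y [-0.127 -0.095]
0.045 166 x [0.493 0.528] y [-0.124 -0.095]
0.07 202 x [0.492 0.527] y [-0.126 -0.095]
0.1 210 x [0.496 0.527] y [-0.124 -0.095]
0.135 230 x [0.487 0.527] y [-0.136 -0.095]
top 466 zmax 0.153
0.045 15 x [0.484 0.5  ] y [-0.123 -0.096]
0.07 26 x [0.484 0.506] y [-0.123 -0.095]
0.1 27 x [0.484 0.506] y [-0.125 -0.095]
0.135 385 x [0.485 0.524] y [-0.135 -0.097]
```

View pics/s7.png

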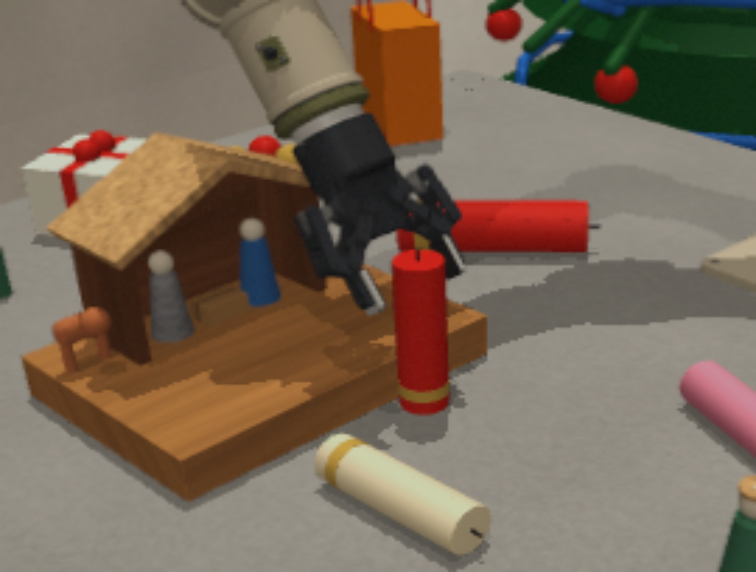

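It stands free and vertical (front surface at y=-0.095 at all heights). The jaws are open on either side, so I retreat upward slowly.

```bash
python3 -m pendant '[[[0,-0.3,1.2],[0,0,0],0],[[0,-0.3,1.5],[0,0,0],0],[[0,-0.2,1.5],[0,0,0],0],[[0,-0.1,1.5],[0,0,0],0]]';python3 -m pendant '[[[0,0,2],[0,0,0],0],[[0,0,2.5],[0,0,0],0],[[0,0,3],[0,0,0],0],[[0,0,4],[0,0,0],0],[[0,0,4],[0,0,0],0],[[0,0,0],[0,0,0],0],[[0,0,0],[0,0,0],0],[[0,0,0],[0,0,0],0]]'; python3 cand.py s8; python3 - <<'E'
from h import *
from workcell import manip
c=manip.camera("top");cv2.imwrite("pics/t8.png",c["pixels"][...,::-1]);P=cloud(c);v,u=np.indices(P.shape[:2])
for k,(a,b,d,e) in dict(ivory=(222,145,300,175),shep=(133,185,170,213)).items():
    m=(u>=a)&(u<d)&(v>=b)&(v<e)&(P[...,2]>.012);print(k,axisfit(P[m]))
E
```

```text
clock: 10.95
position: [0.506, -0.1294, 0.1796]
ee_rot: [0.95, 0.018, -0.008, -0.311]
ft_force: [-0.8, 0.1, -0.3]
grip_width: 1.002
clock: 11.95
position: [0.5054, -0.1277, 0.3464]
ee_rot: [0.951, 0.02, -0.007, -0.31]
ft_force: [-0.8, -0.1, 0.0]
grip_width: 0.996
scene 1009 zmax 0.154
0.02 116 x [0.494 0.528] y [-0.126 -0.095]
0.045 164 x [0.493 0.527] y [-0.124 -0.095]
0.07 204 x [0.492 0.527] y [-0.127 -0.095]
0.1 210 x [0.496 0.528] y [-0.124 -0.094]
0.135 230 x [0.488 0.527] y [-0.133 -0.095]
top 461 zmax 0.153
0.045 15 x [0.484 0.5  ] y [-0.124 -0.096]
0.07 25 x [0.484 0.506] y [-0.123 -0.095]
0.1 29 x [0.484 0.506] y [-0.125 -0.095]
0.135 381 x [0.485 0.524] y [-0.135 -0.097]
ivory (array([ 0.62961848, -0.07901389]), array([0.63076464, 0.06970923]), np.float64(0.04595757497077495), np.float64(0.04414895176629021))
shep (array([ 0.44095135, -0.01133411]), array([0.5378284 , 0.25811353]), np.float64(0.038005141636130356), np.float64(0.10526454475737382))
```

View pics/s8.png

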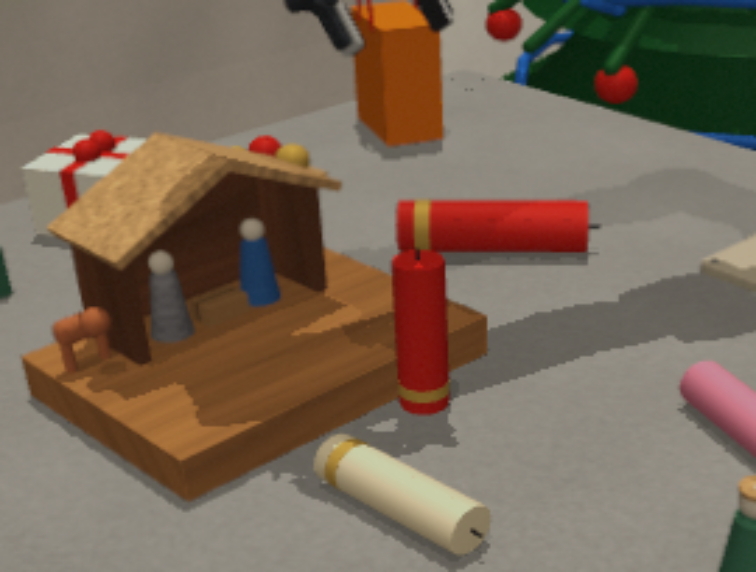

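View pics/t8.png

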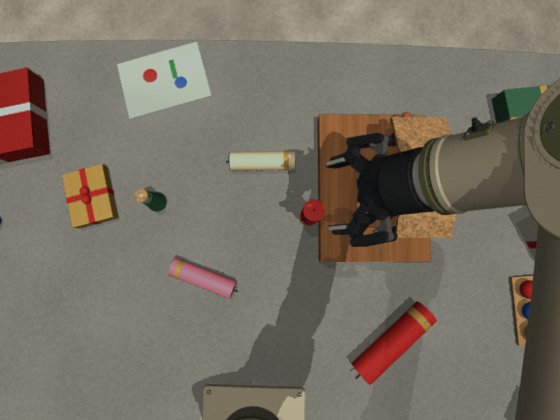

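The top view shows the red candle standing at (313,211) against the plinth. The ivory candle at (262,160) and the shepherd at (152,200) are exactly where they were, and the gripper is clear.

```bash
python3 -c "
from workcell import manip
print(manip.hand_in())"
```

```text
the job is handed in; nothing more can be done
None
```

The red candle is standing upright on the table against the plinth, released, and I have handed the job in; no verdict was reported. I pinched it near the wick, pushed its foot against the plinth until it stopped at about 16 N, and lifted it past half-raised with the foot braced. I eased the last few degrees with a 20 N grip, then opened the jaws and backed off upward, about 12 s in all.

**Red candle:** in the last pictures its front surface sat at y≈-0.095 at every height, so it is vertical within about 1 degree. Its axis is about 22 mm in front of the plinth face, and it did not move as the gripper withdrew.

**Other objects:** the ivory candle's ends measured within a few mm of where they started. The shepherd's last numeric fit was wrong, apparently spoiled by stray depth pixels, so I checked it by eye: it is standing at the same pixel as before.

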